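# Tap the reagent stoppers home in order

### The job

Three white reagent containers on the gel bench still have their push-in stoppers standing proud. Tap the stoppers down gently with the fingertips from above until each is fully home, one after the other: first the one on the tall narrow cylinder, then the square bottle, then the squat jar, touching no container before its turn. Do not lift, tip or shift the containers, leave everything else where it is, and finish clear of everything.

Things in the scene. Friction and masses are not known exactly. Their poses are not given: they have to be found in the camera images.
- cylinder: Tall narrow white plastic cylinder, 40 mm across and 118 mm high, on a round foot 70 mm across and 10 mm thick, neck to 134 mm. Neck: grey rubber sleeve 33 mm across, 16 mm high, springs down about 1 mm per 2 N (up to 12 mm) under load and comes back. Loose, 0.25 to 0.5 kg; may swap places with the other containers and the closed bottle. Origin: centre of its underside, z up.
- cylinder_stopper_top (a point): Blue round stopper head, 36 mm across and 9 mm thick, on the tall narrow cylinder; this point is the centre of its flat top, 153 mm above the bench when the stopper stands fully proud and 143 mm when it is home. It is on the container's axis and moves down with the stopper.
- cylinder_stopper (a joint): How far the stopper of the tall narrow cylinder is pushed into its neck (m): 0 = fully proud (10 mm gap between head and neck), 0.010 = fully home, head resting on the neck; beyond that only the springy neck yields. Starts at 0 to 0.002. Slides straight down against a steady friction of about 4 N (a little more if fast), no spring of its own, and stays where it is left.
- square_bottle: White plastic bottle of square plan, 62 x 62 mm, 80 mm high to its flat top, neck to 96 mm. Neck: grey rubber sleeve 33 mm across, 16 mm high, springs down about 1 mm per 2 N (up to 12 mm) under load and comes back. Loose, 0.25 to 0.5 kg; may swap places with the other containers and the closed bottle. Origin: centre of its underside, z up.
- square_stopper_top (a point): Blue round stopper head, 36 mm across and 9 mm thick, on the square bottle; this point is the centre of its flat top, 115 mm above the bench when the stopper stands fully proud and 105 mm when it is home. It is on the container's axis and moves down with the stopper.
- square_stopper (a joint): How far the stopper of the square bottle is pushed into its neck (m): 0 = fully proud (10 mm gap between head and neck), 0.010 = fully home, head resting on the neck; beyond that only the springy neck yields. Starts at 0 to 0.002. Slides straight down against a steady friction of about 4 N (a little more if fast), no spring of its own, and stays where it is left.
- squat_jar: Squat wide round white plastic jar, 84 mm across and 60 mm high, neck to 76 mm. Neck: grey rubber sleeve 33 mm across, 16 mm high, springs down about 1 mm per 2 N (up to 12 mm) under load and comes back. Loose, 0.25 to 0.5 kg; may swap places with the other containers and the closed bottle. Origin: centre of its underside, z up.
- squat_stopper_top (a point): Blue round stopper head, 36 mm across and 9 mm thick, on the squat jar; this point is the centre of its flat top, 95 mm above the bench when the stopper stands fully proud and 85 mm when it is home. It is on the container's axis and moves down with the stopper.
- squat_stopper (a joint): How far the stopper of the squat jar is pushed into its neck (m): 0 = fully proud (10 mm gap between head and neck), 0.010 = fully home, head resting on the neck; beyond that only the springy neck yields. Starts at 0 to 0.002. Slides straight down against a steady friction of about 4 N (a little more if fast), no spring of its own, and stays where it is left.
- closed_bottle: Bystander: round white plastic bottle 60 mm across with a conical shoulder, 113 mm high over a blue stopper head that is already home (no gap under it). Loose. Origin: centre of its underside.
- tube_rack: Bystander: dark pink block rack with rows of holes, 70 x 110 x 38 mm, loose. Origin: centre of its underside.
- pipette: Bystander: grey and white pipette lying along its x, about 250 mm long, 28 mm high, loose. Origin: on the bench under the middle.
- tip_box: Bystander: white box with a yellow perforated top, 85 x 122 x 58 mm, loose. Origin: centre of its underside.
- microtube: Bystander: small sample tube lying along its x, 30 mm long, 14 mm across, loose. Origin: on the bench under the middle.
- marker: Bystander: marker pen lying along its x, 130 mm long, 17 mm across, loose. Origin: on the bench under the middle.
- beaker: Bystander: small glass beaker, 60 mm across, 62 mm high, loose. Origin: centre of its underside.
Things that resemble listed ones, but are neither listed nor needed, are in the scene too. Leave any orange or pink look-alike of the squat_jar alone. What is shaped like the cylinder but red is not meant.

How it is judged:
On the way, in this order (a step that is already met when the one before it is completed fails the run):
1. the stopper of the tall narrow cylinder is home (value of joint cylinder_stopper above 0.008 m), for 0.1 s.
2. the stopper of the square bottle is home (value of joint square_stopper above 0.008 m), for 0.1 s.
3. the stopper of the squat jar is home (value of joint squat_stopper above 0.008 m), for 0.1 s.
At the end, for the whole second after the job is handed in: All three stoppers are pushed at least 8 mm of their 10 mm down (gap under the head below 2 mm); the three containers stand at rest, upright within 0.1 rad and within 15 mm of where they began; every bystander is within 20 mm of where it began (value of joint each of cylinder_stopper, square_stopper, squat_stopper above 0.008 m and distance of each of cylinder, square_bottle, squat_jar from where it was at the start of the episode below 0.015 m and angle between each of cylinder, square_bottle, squat_jar's own z axis and vertical below 0.1 rad and linear speed of each of cylinder, square_bottle, squat_jar below 0.02 m/s and distance of each of closed_bottle, tube_rack, pipette, tip_box, microtube, marker, beaker from where it was at the start of the episode below 0.02 m); the robot touches nothing.
It fails at once if a container is touched before its turn (before the stopper ahead of it in the order is home) ((contact force between the fingers and square_bottle above 1 N and value of joint cylinder_stopper below 0.008 m) or (contact force between the fingers and squat_jar above 1 N and value of joint any of cylinder_stopper, square_stopper below 0.008 m)).
It fails at once if a container or its stopper is pressed harder than 25 N (contact force between the fingers and cylinder above 25 N or contact force between the fingers and square_bottle above 25 N or contact force between the fingers and squat_jar above 25 N).
It fails at once if a container is lifted more than 8 mm (height (world z) of any of cylinder, square_bottle, squat_jar above 0.008 m).
It fails at once if a container is shifted more than 20 mm or tipped more than 0.25 rad (distance of any of cylinder, square_bottle, squat_jar from where it was at the start of the episode above 0.02 m or angle between any of cylinder, square_bottle, squat_jar's own z axis and vertical above 0.25 rad).
It fails at once if a bystander is moved more than 20 mm (distance of any of closed_bottle, tube_rack, pipette, tip_box, microtube, marker, beaker from where it was at the start of the episode above 0.02 m).
It also fails if it takes over 64 s, if anything falls off the work surface, if the arm or the gripper's body presses on something with over 40 N, if the wrist force passes 120 N, or if a joint passes its speed limit or range.

### The arm

A 7-joint arm with a two-finger parallel gripper is mounted at the origin on the work surface. World frame = base frame: x ahead of the robot, y to its left, z up, the work surface at z = 0. Lengths are in m, angles in rad, forces in N, time in s.
With the tool pointing down it reaches from about 0.4 to 0.875 m from the base axis. Payload 19.3 kg.
Tool frame: the origin (TCP) lies midway between the tips of the shut fingers; the grasp point (between the pads) lies 19 mm behind it; z points along the fingers, y is the line along which they close (so a half turn about z gives the same grasp; the last joint's range is limited). The gripper opens to 85 mm and grips with 20 to 120 N. Pads are 22 mm wide; open, the fingers measure 114 mm over their backs; the gripper's body (76 mm by 85 mm) begins 54 mm behind the grasp point. The pads swing forward as they close: fully open they stand 13 mm farther back than shut.
Start: joints at [-1.191, 0.521, -0.036, 1.599, 0.021, 1.021, -0.113], TCP at [0.272, 0.563, 0.231] pointing down, gripper open.
Joint ranges: [-2.91, 2.91], [-0.3, 2.13], [-1.5, 1.42], [0.17, 2.43], [-1.26, 4.41], [0.16, 1.93], [-2.52, 2.52]. Speed limits (rad/s): [1.89, 1.89, 2.39, 2.39, 3.01, 3.01, 3.01].

### API

Orientations are given as [roll, pitch, yaw] about the fixed x, y, z axes, in that order (R = Rz(yaw) Ry(pitch) Rx(roll)).
In Python, from workcell import observe, camera, camera_model, finish_job gives the robot as it stands.
- The arm moves only by the shell command python3 -m crank 'ROWS'. ROWS is text: rows parted by semicolons, each of 5 numbers parted by spaces: the opening in per cent of the stroke, from 0 (shut) to 100 (fully open), then the shift along the tool's x, y, z as a fraction of full scale, then the turn about the tool's z as a fraction of full scale. In form: grip x y z yaw; .... A call has 1 to 20 rows; each row shifts and turns the commanded pose from where the row before left it, along the tool's axes as they then stand; what a row does not reach is not made up. Full scale, the value 1, is 0.03 m for a shift and 0.12 rad for a turn. A row lasts 1/10 s, in which the tool goes at most 50 mm and 8.59 degrees, less where a joint would pass 70% of its speed; a pose out of reach is approached as far as the arm can. A call with a number of a shift or a turn outside -1 to 1 is refused whole. A call with a gripper value outside its range is refused whole. The fingers move at their own pace and stop on an object; the grip force is fixed at half the most. Time passes only in rows, so rows that do not move let the fingers close. It gives the time, the measured TCP pose, the force, the opening and the grip force at its end, in the units of the state.
- observe(): the state, without advancing time (a new reading comes with each control period).
- camera(name): name is "scene" or "top" or "wrist"; returns (picture, depth): 420x560x3 uint8, blue, green, red; 420x560 float32, m along the optical axis (not along the pixel's ray), 0 where there is no reading.
- camera_model(name): a dict with "fx", "fy", "cx", "cy" (pixels), "origin" and "attitude" of the camera in the world; the wrist camera has in their place "mount" (4x4, takes a point from camera to tool coordinates, whose origin is the TCP and whose axes are the flange's). Camera axes: x right, y up, looking along -z (the intrinsics and any distortion apply to the point x, -y, -z); pixel columns grow to the right and rows downward; lengths in m; the calibration is good to about 2 mm. The wrist camera is an equidistant fisheye: a pixel r from the principal point sees the ray r / f radians off the axis. A picture is of the moment at which its call begins: read the wrist's pose just before it. camera_model takes no time and is no camera call.
- finish_job(): hands the job in; it is judged then, once.
The state is a dict: "time_s": time; "joint_pos": joint angles; "joint_vel": joint speeds; "tau": joint torques, N m; "ee_pos": TCP position; "tcp_rot": TCP orientation; "wrist_force": force on the tool from outside, world axes, zero at the start; "torque": the same for the moment, N m; "gripper_width": finger opening in m; "gripper_force": force on a finger pad.
Only numpy, scipy, OpenCV 4.12 (cv2) and the standard library are available. Lean on these libraries where they do the work, as an engineer would, in place of code of your own. Each camera call takes 0.05 s, during which the arm holds its last target. There are 200 camera calls.

## Working session

There is one attempt and no reset: what is moved stays moved. The work goes in short steps, Python scripts to look and compute and a shell command to move; the robot and the scene stay as the last step left them, time stands still between calls to the robot, and variables do not carry over. Pictures are saved under pics/ and viewed, at most 10 in all, crops included, and the job is handed in when it is done.

```bash
ls; mkdir -p pics; python3 - <<'E'
from workcell import *
import cv2,numpy as np
o=observe();print({k:np.round(o[k],3).tolist() for k in o})
for n in("scene","top"):
    p,d=camera(n);cv2.imwrite(f"pics/{n}0.png",p);np.save(f"pics/{n}0.npy",d)
    print(n,camera_model(n))
print(camera_model("wrist"))
E
```

```text
pics
{'time_s': 0.0, 'joint_pos': [-1.191, 0.522, -0.036, 1.6, 0.021, 1.021, -0.113], 'joint_vel': [0.002, -0.0, 0.0, -0.001, -0.001, 0.001, -0.0], 'tau': [0.0, -92.709, 1.98, -36.995, 0.018, 0.008, -0.0], 'ee_pos': [0.272, 0.563, 0.231], 'tcp_rot': [-3.14, 0.0, 2.692], 'wrist_force': [0.544, -0.387, 0.453], 'torque': [0.029, 0.023, -0.01], 'gripper_force': 0.0, 'gripper_width': 0.085}
scene {'fx': 493.78816005054847, 'fy': 493.78816005054847, 'cx': 273.1227763125481, 'cy': 207.13480893386725, 'origin': array([ 1.48518461, -0.33465098,  1.0071931 ]), 'attitude': array([ 0.80390477, -0.0014009 ,  1.23934672])}
top {'fx': 479.16089976745485, 'fy': 479.16089976745485, 'cx': 283.08304087722814, 'cy': 217.06916660893137, 'origin': array([ 0.418571  , -0.05635002,  1.16528151]), 'attitude': array([ 0.16970271,  0.0295311 , -1.5625262 ])}
{'fx': 325.19226210127806, 'fy': 325.19226210127806, 'cx': 276.52561237653657, 'cy': 210.10361763915924, 'mount': array([[ 2.15068951e-05,  9.60556348e-01,  2.78085420e-01,
         7.09644935e-02],
       [ 9.99999575e-01, -2.76869626e-04,  8.79017645e-04,
        -4.35196652e-04],
       [ 9.21339386e-04,  2.78085283e-01, -9.60555947e-01,
        -1.43338304e-01],
       [ 0.00000000e+00,  0.00000000e+00,  0.00000000e+00,
         1.00000000e+00]])}
```

View pics/scene0.png

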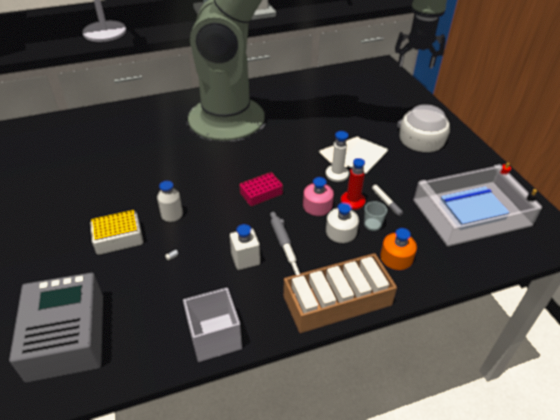

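View pics/top0.png

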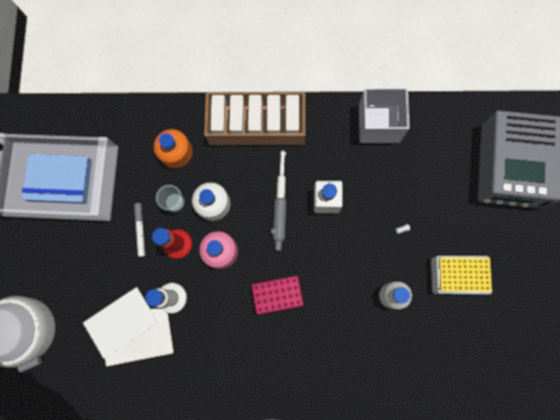

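Top view: the tall white cylinder's stopper is at (155,298), next to the red look-alike at (162,236). The square bottle's stopper is at (329,191). The white squat jar's is at (207,197), with the pink look-alike at (214,248) and the orange one at (167,142). The closed bottle is at (401,295). In the scene view the same three targets are at (341,138), (244,232) and (344,212). I'll measure from both views and make an enlarged crop.

```bash
cat > h.py <<'E'
import numpy as np,cv2
from workcell import *
from scipy.spatial.transform import Rotation as Ro
def ray(n,u,v):
    m=camera_model(n);R=Ro.from_euler('xyz',m['attitude']).as_matrix()
    d=np.array([(u-m['cx'])/m['fx'],-(v-m['cy'])/m['fy'],-1.]);return np.array(m['origin']),R@d
def blobs(n,p,d,lo=(100,120,60),hi=(130,255,255)):
    h=cv2.cvtColor(p,cv2.COLOR_BGR2HSV);m=cv2.inRange(h,lo,hi)
    k,l,s,c=cv2.connectedComponentsWithStats(m);out=[]
    for i in range(1,k):
        if 40<s[i,4]<600:
            vs,us=np.where(l==i);P=[]
            for u,v in zip(us,vs):
                if d[v,u]>0:o,r=ray(n,u,v);P.append(o+r*d[v,u])
            P=np.array(P);z=np.percentile(P[:,2],85) if len(P) else 0
            t=P[abs(P[:,2]-z)<.004] if len(P) else P
            out.append((c[i],s[i,4],(t.min(0)+t.max(0))/2 if len(t) else None,z, t.max(0)-t.min(0)))
    return out
def tri(a,b):
    (o1,d1),(o2,d2)=a,b
    s=np.linalg.lstsq(np.c_[d1,-d2],o2-o1,rcond=None)[0]
    A=o1+s[0]*d1;B=o2+s[1]*d2;return (A+B)/2,np.linalg.norm(A-B)
E
python3 - <<'E'
from h import *
np.set_printoptions(precision=4,suppress=True)
B={}
for n in("scene","top"):
    p=cv2.imread(f"pics/{n}0.png");d=np.load(f"pics/{n}0.npy");B[n]=blobs(n,p,d)
    for b in B[n]:print(n,b[0].round(1),b[1],b[2],round(b[3],4),b[4])
for a in B["scene"]:
  for b in B["top"]:
    P,e=tri(ray("scene",*a[0]),ray("top",*b[0]))
    if e<.008 and 0.05<P[2]<.2:print(a[0].round(),b[0].round(),P,round(e,4))
p=cv2.imread("pics/scene0.png");cv2.imwrite("pics/c.png",cv2.resize(p[120:280,220:420],None,fx=3.75,fy=3.75,interpolation=2))
E
```

```text
Traceback (most recent call last):
  File "h.py", line 17, in blobs
    out.append((c[i],s[i,4],(t.min(0)+t.max(0))/2 if len(t) else None,z, t.max(0)-t.min(0)))
                                                                         ~~~~~^^^
ValueError: zero-size array to reduction operation maximum which has no identity
```

```bash
sed -i 's/, t.max(0)-t.min(0)))/, np.ptp(t,0) if len(t) else 0))/' h.py
python3 - <<'E'
from h import *
np.set_printoptions(precision=4,suppress=True)
B={}
for n in("scene","top"):
    p=cv2.imread(f"pics/{n}0.png");d=np.load(f"pics/{n}0.npy");B[n]=blobs(n,p,d)
    for b in B[n]:print(n,b[0].round(1),b[1],b[2],round(b[3],4),b[4])
for a in B["scene"]:
  for b in B["top"]:
    P,e=tri(ray("scene",*a[0]),ray("top",*b[0]))
    if e<.008 and 0.05<P[2]<.2:print(a[0].round(),b[0].round(),P,round(e,4))
p=cv2.imread("pics/scene0.png");cv2.imwrite("pics/c.png",cv2.resize(p[120:280,220:420],None,fx=3.75,fy=3.75,interpolation=2))
E
```

```text
scene [445.6  19. ] 400 [-0.5918  1.3199  0.0256] 0.0256 [0.0786 0.0239 0.0078]
scene [436.   45.1] 54 None -0.1627 0
scene [341.3 135. ] 127 [0.4224 0.2452 0.1517] 0.1525 [0.036  0.0355 0.0062]
scene [358.3 163. ] 82 [0.5533 0.2371 0.153 ] 0.1537 [0.0333 0.031  0.0066]
scene [319.2 181.5] 130 [0.5361 0.1323 0.0947] 0.095 [0.0351 0.0351 0.0074]
scene [165.8 185. ] 133 [ 0.4312 -0.2802  0.1131] 0.1135 [0.0383 0.0341 0.0073]
scene [466.7 195.1] 186 [0.6747 0.5394 0.0442] 0.045 [0.0224 0.1493 0.0063]
scene [343.5 208.2] 114 [0.653  0.1524 0.0946] 0.0948 [0.0367 0.0322 0.007 ]
scene [243.3 229.4] 158 [ 0.6628 -0.1275  0.1137] 0.1143 [0.0342 0.0343 0.0064]
scene [402.6 233.3] 166 [0.7873 0.2531 0.0945] 0.0951 [0.0345 0.0357 0.0068]Traceback (most recent call last):
  File "<stdin>", line 5, in <module>
  File "h.py", line 14, in blobs
    if d[v,u]>0:o,r=ray(n,u,v);P.append(o+r*d[v,u])
                    ~~~^^^^^^^
  File "h.py", line 5, in ray
    m=camera_model(n);R=Ro.from_euler('xyz',m['attitude']).as_matrix()
ValueError: time passes only in moves, steps and waits
```

```bash
sleep 0
sed -i "s/^def ray/from functools import lru_cache\nCM=lru_cache(None)(camera_model)\ndef ray/; s/m=camera_model(n)/m=CM(n)/" h.py
python3 - <<'E'
from h import *
np.set_printoptions(precision=4,suppress=True)
print(observe()['time_s'])
B={}
for n in("scene","top"):
    p=cv2.imread(f"pics/{n}0.png");d=np.load(f"pics/{n}0.npy");B[n]=blobs(n,p,d)
    if n=="top":
      for b in B[n]:print(n,b[0].round(1),b[1],b[2],round(b[3],4),b[4])
for a in B["scene"]:
  for b in B["top"]:
    P,e=tri(ray("scene",*a[0]),ray("top",*b[0]))
    if e<.008 and 0.05<P[2]<.2:print(a[0].round(),b[0].round(),P,round(e,4))
p=cv2.imread("pics/scene0.png");cv2.imwrite("pics/c.png",cv2.resize(p[120:280,220:420],None,fx=3.75,fy=3.75,interpolation=2))
E
```

```text
0.1
top [166.2 140.6] 150 [0.7835 0.2517 0.0964] 0.0968 [0.0329 0.0326 0.0072]
top [328.8 191.1] 161 [ 0.6579 -0.1264  0.115 ] 0.1159 [0.033  0.0315 0.006 ]
top [ 52.1 191. ] 305 [0.6729 0.5415 0.0457] 0.046 [0.0157 0.1499 0.0074]
top [206.3 196.6] 160 [0.649  0.1528 0.0971] 0.0973 [0.0314 0.0303 0.0076]
top [159.6 235.8] 257 [0.5487 0.2374 0.1545] 0.1551 [0.0328 0.0337 0.0068]
top [214.1 247.6] 163 [0.5317 0.1315 0.097 ] 0.0971 [0.0297 0.0316 0.0078]
top [153.2 297.1] 245 [0.4185 0.2451 0.1547] 0.1549 [0.0332 0.0351 0.0075]
top [401.  294.9] 189 [ 0.4293 -0.2801  0.1147] 0.1154 [0.0298 0.0325 0.0066]
[341. 135.] [153. 297.] [0.4201 0.2466 0.1506] 0.0017
[358. 163.] [160. 236.] [0.5505 0.2399 0.1462] 0.0036
[319. 181.] [214. 248.] [0.5318 0.1322 0.0927] 0.0004
[166. 185.] [401. 295.] [ 0.4294 -0.2801  0.1119] 0.0013
[344. 208.] [206. 197.] [0.6499 0.154  0.0893] 0.0014
[243. 229.] [329. 191.] [ 0.6584 -0.1268  0.1114] 0.0017
[403. 233.] [166. 141.] [0.7843 0.2541 0.0922] 0.0008
```

View pics/c.png

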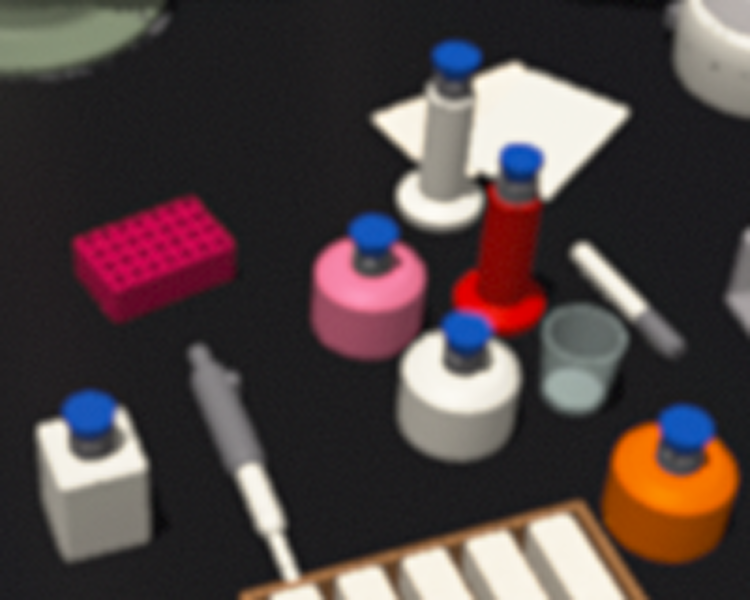

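```bash
python3 -m crank '0 0 0 -0.5 0; 0 0 0 0 0'
```

```text
time_s: 0.3
ee_pos: [0.272, 0.5633, 0.2474]
tcp_rot: [3.14, -0.0, 2.692]
wrist_force: [0.1, 0.6, -0.3]
gripper_width: 0.0593
gripper_force: 0.0
```

The crop confirms the three white containers with proud stoppers: cylinder at crop (455,60), square bottle (88,412), squat jar (467,330). The red, pink and orange ones are the look-alikes. Heights 0.153, 0.115 and 0.096 agree with the text. Moving above the cylinder.

```bash
python3 -m crank '0 -0.7 -0.57 0 0; 0 -0.7 -0.57 0 0; 0 -0.7 -0.57 0 0; 0 -0.7 -0.57 0 0; 0 -0.7 -0.57 0 0; 0 -0.7 -0.57 0 0; 0 -0.7 -0.57 0 0; 0 -0.7 -0.57 0 0; 0 -0.7 -0.57 0 0; 0 -0.7 -0.57 0 0; 0 -0.7 -0.57 0 0; 0 -0.7 -0.57 0 0; 0 -0.6 -0.55 0 0; 0 0 0 0 0; 0 0 0 0 0'; cat > d.py <<'E'
from h import *
import sys
o=observe();T=np.array(eval(sys.argv[1]));R=Ro.from_euler('xyz',o['tcp_rot']).as_matrix()
print('t',round(o['time_s'],2),'pos',np.round(o['ee_pos'],4),'rows units',np.round(R.T@(T-np.array(o['ee_pos']))/.03,2),'F',np.round(o['wrist_force'],1),'w',round(o['gripper_width'],4))
E
python3 d.py '[.4203,.2455,.163]'
```

```text
time_s: 1.8
ee_pos: [0.4184, 0.2457, 0.246]
tcp_rot: [-3.141, -0.0, 2.691]
wrist_force: [-0.1, 0.4, -0.2]
gripper_width: -0.0002
gripper_force: 0.0
t 1.8 pos [0.4184 0.2457 0.246 ] rows units [-0.06  0.02  2.77] F [-0.1  0.4 -0.2] w -0.0002
```

```bash
python3 -m crank '0 -0.06 0.02 0.7 0; 0 0 0 0.7 0; 0 0 0 0.7 0; 0 0 0 0.55 0; 0 0 0 0.1 0; 0 0 0 0.1 0; 0 0 0 0 0'; for i in 1 ; do python3 d.py '[.4203,.2455,.143]'; done;  python3 -m crank '0 0 0 0.06 0; 0 0 0 0.06 0; 0 0 0 0.06 0;0 0 0 0 0'
```

```text
time_s: 2.5
ee_pos: [0.4204, 0.246, 0.1611]
tcp_rot: [3.141, 0.0, 2.692]
wrist_force: [0.4, 0.5, 0.3]
gripper_width: -0.0003
gripper_force: 0.0
t 2.5 pos [0.4204 0.246  0.1611] rows units [-0.01 -0.02  0.6 ] F [0.4 0.5 0.3] w -0.0003
time_s: 2.9
ee_pos: [0.4203, 0.2455, 0.1553]
tcp_rot: [-3.141, -0.0, 2.692]
wrist_force: [-0.7, -0.4, 0.2]
gripper_width: -0.0001
gripper_force: 0.0
```

```bash
python3 -m crank '0 0 0 0.06 0; 0 0 0 0.06 0; 0 0 0 0.06 0; 0 0 0 0 0'; python3 -m crank '0 0 0 0.06 0; 0 0 0 0.06 0; 0 0 0 0 0'
```

```text
time_s: 3.3
ee_pos: [0.4205, 0.2455, 0.1499]
tcp_rot: [3.142, 0.0, 2.692]
wrist_force: [-0.9, 0.2, 3.6]
gripper_width: -0.0001
gripper_force: 1.8
time_s: 3.6
ee_pos: [0.4204, 0.2455, 0.1462]
tcp_rot: [3.142, 0.0, 2.692]
wrist_force: [-0.3, -0.1, 3.5]
gripper_width: -0.0002
gripper_force: 1.8
```

```bash
python3 -m crank '0 0 0 0.06 0; 0 0 0 0.04 0; 0 0 0 0 0'; python3 -m crank '0 0 0 0.04 0; 0 0 0 0 0'
```

```text
time_s: 3.9
ee_pos: [0.4204, 0.2455, 0.1433]
tcp_rot: [-3.142, 0.0, 2.692]
wrist_force: [-0.1, 0.1, 3.6]
gripper_width: 0.0001
gripper_force: 1.8
time_s: 4.1
ee_pos: [0.4204, 0.2455, 0.1421]
tcp_rot: [3.142, 0.0, 2.692]
wrist_force: [0.8, -0.1, 3.8]
gripper_width: 0.0004
gripper_force: 1.9
```

```bash
for i in 1; do python3 -m crank '0 0 0 0.04 0; 0 0 0 0 0'; done; python3 -m crank '0 0 0 0.04 0; 0 0 0 0 0';python3 -m crank '0 0 0 0.04 0; 0 0 0 0 0'
```

```text
time_s: 4.3
ee_pos: [0.4204, 0.2455, 0.1409]
tcp_rot: [-3.142, 0.0, 2.692]
wrist_force: [0.9, -1.3, 4.0]
gripper_width: -0.0002
gripper_force: 2.0
time_s: 4.5
ee_pos: [0.4204, 0.2456, 0.1398]
tcp_rot: [3.141, 0.0, 2.692]
wrist_force: [1.5, 0.4, 6.3]
gripper_width: 0.0002
gripper_force: 3.1
time_s: 4.7
ee_pos: [0.4205, 0.2456, 0.1387]
tcp_rot: [3.141, 0.0, 2.692]
wrist_force: [-0.3, -0.6, 8.7]
gripper_width: 0.0001
gripper_force: 4.2
```

The force rises at 2 N/mm, so the cylinder's stopper is home. Lifting and going to the square bottle.

```bash
python3 -m crank '0 0 0 -0.2 0; 0 0 0 -0.5 0; 0 0 0 -0.8 0; 0 0 0 -0.8 0; 0 0 0 -0.8 0; 0 0 0 0 0'; python3 -m crank '0 -0.7 -0.43 0 0; 0 -0.7 -0.43 0 0; 0 -0.7 -0.43 0 0; 0 -0.7 -0.43 0 0; 0 -0.7 -0.43 0 0; 0 -0.7 -0.43 0 0; 0 -0.7 -0.43 0 0; 0 -0.7 -0.43 0 0; 0 -0.7 -0.43 0 0; 0 -0.7 -0.43 0 0; 0 -0.7 -0.43 0 0; 0 -0.7 -0.43 0 0; 0 -0.7 -0.43 0 0; 0 -0.7 -0.43 0 0; 0 -0.7 -0.43 0 0; 0 -0.7 -0.43 0 0; 0 -0.7 -0.43 0 0; 0 -0.7 -0.43 0 0; 0 0 0 0 0; 0 0 0 0 0'
python3 d.py '[.66,-.127,.123]'; python3 - <<'E'
from h import *
for n in("scene","top"):
    p,d=camera(n);cv2.imwrite(f"pics/{n}1.png",p)
    for b in blobs(n,p,d):
        if b[2] is not None and b[3]>.08:print(n,b[0].round(1),np.round(b[2],4),round(b[3],4))
E
```

```text
time_s: 5.3
ee_pos: [0.4211, 0.2461, 0.2341]
tcp_rot: [3.138, 0.002, 2.692]
wrist_force: [0.2, -0.6, -1.1]
gripper_width: 0.0001
gripper_force: 0.0
time_s: 7.3
ee_pos: [0.6593, -0.128, 0.2305]
tcp_rot: [-3.141, -0.002, 2.691]
wrist_force: [-0.2, 1.1, -0.6]
gripper_width: -0.0002
gripper_force: 0.0
t 7.3 pos [ 0.6593 -0.128   0.2305] rows units [-0.01  0.04  3.58] F [-0.2  1.1 -0.6] w -0.0002
scene [340.7 137.3] [0.4218 0.2463 0.143 ] 0.143
scene [358.3 163. ] [0.5532 0.2374 0.1533] 0.1535
scene [319.2 181.5] [0.5347 0.1314 0.0952] 0.0959
scene [165.8 185. ] [ 0.4322 -0.2802  0.1136] 0.114
scene [343.5 208.2] [0.6539 0.1522 0.0952] 0.0954
scene [243.4 229.4] [ 0.6627 -0.1276  0.1136] 0.1143
scene [402.5 233.3] [0.7871 0.2542 0.0953] 0.0956
top [166.3 140.6] [0.7831 0.2523 0.0968] 0.0974
top [206.3 196.6] [0.6488 0.1528 0.0972] 0.0973
top [159.6 235.8] [0.5487 0.2379 0.1547] 0.1548
top [214.2 247.6] [0.5316 0.1318 0.0964] 0.0973
top [154.1 297.3] [0.4186 0.2457 0.1449] 0.1452
top [401.  294.9] [ 0.4293 -0.2797  0.1152] 0.1157
```

The cylinder's stopper top is now about 9.6 mm lower (0.143 m), so it is home and the cylinder has not moved. Next, the square bottle.

```bash
python3 -m crank '0 0 0.04 0.7 0; 0 0 0 0.7 0; 0 0 0 0.7 0; 0 0 0 0.7 0; 0 0 0 0.5 0; 0 0 0 0.2 0; 0 0 0 0 0'; python3 -m crank '0 0 0 0.06 0; 0 0 0 0.06 0; 0 0 0 0.06 0;0 0 0 0 0'
```

```text
time_s: 8.1
ee_pos: [0.6601, -0.1265, 0.1262]
tcp_rot: [-3.141, -0.001, 2.692]
wrist_force: [0.7, 0.4, 0.8]
gripper_width: -0.0002
gripper_force: 0.0
time_s: 8.5
ee_pos: [0.6603, -0.1268, 0.1213]
tcp_rot: [3.142, 0.0, 2.692]
wrist_force: [-0.1, 0.2, 0.0]
gripper_width: -0.0001
gripper_force: 0.0
```

```bash
python3 -m crank '0 0 0 0.06 0; 0 0 0 0.06 0; 0 0 0 0.06 0;0 0 0 0 0';python3 -m crank '0 0 0 0.06 0; 0 0 0 0.04 0; 0 0 0 0 0'
```

```text
time_s: 8.9
ee_pos: [0.6602, -0.1268, 0.1155]
tcp_rot: [-3.141, -0.0, 2.692]
wrist_force: [-0.3, -0.0, 0.2]
gripper_width: -0.0
gripper_force: 0.0
time_s: 9.2
ee_pos: [0.6604, -0.1269, 0.1128]
tcp_rot: [-3.142, 0.0, 2.692]
wrist_force: [-0.6, 0.2, 2.3]
gripper_width: 0.0001
gripper_force: 0.9
```

```bash
python3 -m crank '0 0 0 0.06 0; 0 0 0 0.06 0; 0 0 0 0.06 0;0 0 0 0 0';python3 -m crank '0 0 0 0.06 0; 0 0 0 0.06 0; 0 0 0 0 0'; python3 -m crank '0 0 0 0.04 0; 0 0 0 0 0'
```

```text
time_s: 9.6
ee_pos: [0.6604, -0.1268, 0.1072]
tcp_rot: [-3.142, 0.0, 2.692]
wrist_force: [0.2, 0.5, 2.8]
gripper_width: -0.0003
gripper_force: 1.8
time_s: 9.9
ee_pos: [0.6604, -0.1269, 0.1036]
tcp_rot: [-3.142, 0.0, 2.692]
wrist_force: [-0.5, -0.0, 3.8]
gripper_width: -0.0001
gripper_force: 1.8
time_s: 10.1
ee_pos: [0.6604, -0.1269, 0.1026]
tcp_rot: [3.142, 0.0, 2.692]
wrist_force: [-0.3, -0.5, 4.7]
gripper_width: 0.0003
gripper_force: 2.4
```

```bash
python3 -m crank '0 0 0 0.04 0; 0 0 0 0 0'; python3 -m crank '0 0 0 0.02 0; 0 0 0 0 0'
```

```text
time_s: 10.3
ee_pos: [0.6604, -0.1269, 0.1015]
tcp_rot: [3.142, 0.0, 2.692]
wrist_force: [-0.3, 0.0, 7.0]
gripper_width: -0.0001
gripper_force: 3.5
time_s: 10.5
ee_pos: [0.6605, -0.1269, 0.1011]
tcp_rot: [3.141, 0.0, 2.692]
wrist_force: [-0.4, 0.3, 8.7]
gripper_width: -0.0003
gripper_force: 3.9
```

```bash
python3 -m crank '0 0 0 -0.2 0; 0 0 0 -0.5 0; 0 0 0 -0.8 0; 0 0 0 -0.9 0; 0 0 0 -0.9 0; 0 0 0 -0.4 0; 0 0 0 0 0'; python3 -m crank '0 0.36 0.69 0 0; 0 0.36 0.69 0 0; 0 0.36 0.69 0 0; 0 0.36 0.69 0 0; 0 0.36 0.69 0 0; 0 0.36 0.69 0 0; 0 0.36 0.69 0 0; 0 0.36 0.69 0 0; 0 0.36 0.69 0 0; 0 0.36 0.69 0 0; 0 0.36 0.69 0 0; 0 0.36 0.69 0 0; 0 0 0 0 0; 0 0 0 0 0'
python3 d.py '[.651,.153,.104]'; python3 - <<'E'
from h import *
for n in("scene","top"):
    p,d=camera(n)
    for b in blobs(n,p,d):
        if b[2] is not None and b[3]>.08:print(n,b[0].round(1),np.round(b[2],4),round(b[3],4))
E
```

```text
time_s: 11.2
ee_pos: [0.6609, -0.127, 0.2139]
tcp_rot: [3.141, 0.003, 2.692]
wrist_force: [-0.1, -0.3, -0.8]
gripper_width: -0.0001
gripper_force: 0.0
time_s: 12.6
ee_pos: [0.6511, 0.1533, 0.2107]
tcp_rot: [-3.14, -0.001, 2.693]
wrist_force: [-0.3, -1.1, -0.6]
gripper_width: -0.0
gripper_force: 0.0
t 12.6 pos [0.6511 0.1533 0.2107] rows units [-0.01 -0.01  3.56] F [-0.3 -1.1 -0.6] w -0.0
scene [319.3 181.5] [0.5354 0.1315 0.0951] 0.0955
scene [165.8 185. ] [ 0.4315 -0.2803  0.114 ] 0.1143
scene [343.9 208.1] [0.6527 0.1533 0.0946] 0.0955
scene [243.5 231.9] [ 0.6618 -0.1276  0.1049] 0.1059
scene [402.5 233.3] [0.787  0.2544 0.0942] 0.0951
top [328.6 191.6] [ 0.6587 -0.1257  0.1069] 0.1073
top [206.4 196.2] [0.649  0.1529 0.097 ] 0.0982
top [214.2 247.6] [0.5316 0.1316 0.0976] 0.0977
top [401.  294.9] [ 0.4293 -0.2797  0.1153] 0.1157
```

The square bottle's stopper is home (top at 0.105 m, bottle unmoved). Now the squat jar.

```bash
python3 -m crank '0 0 0 0.7 0; 0 0 0 0.7 0; 0 0 0 0.7 0; 0 0 0 0.7 0; 0 0 0 0.5 0; 0 0 0 0.2 0; 0 0 0 0 0'; python3 -m crank '0 0 0 0.06 0; 0 0 0 0.06 0; 0 0 0 0.06 0; 0 0 0 0.06 0; 0 0 0 0.06 0;0 0 0 0 0'
```

```text
time_s: 13.4
ee_pos: [0.6515, 0.1527, 0.1063]
tcp_rot: [-3.141, -0.001, 2.691]
wrist_force: [-0.8, -0.6, 0.2]
gripper_width: -0.0003
gripper_force: 0.0
time_s: 14.0
ee_pos: [0.6515, 0.1532, 0.0976]
tcp_rot: [-3.141, -0.0, 2.692]
wrist_force: [0.1, 0.4, 0.5]
gripper_width: -0.0003
gripper_force: 0.0
```

```bash
python3 -m crank '0 0 0 0.06 0; 0 0 0 0.06 0; 0 0 0 0.06 0;0 0 0 0 0';python3 -m crank '0 0 0 0.06 0; 0 0 0 0.06 0; 0 0 0 0 0'
```

```text
time_s: 14.4
ee_pos: [0.6517, 0.1532, 0.0924]
tcp_rot: [3.141, 0.0, 2.692]
wrist_force: [-0.5, -0.2, 4.3]
gripper_width: 0.0001
gripper_force: 1.7
time_s: 14.7
ee_pos: [0.6517, 0.1532, 0.0886]
tcp_rot: [3.142, 0.0, 2.692]
wrist_force: [-0.3, 0.2, 3.4]
gripper_width: 0.0001
gripper_force: 1.8
```

```bash
python3 -m crank '0 0 0 0.06 0; 0 0 0 0.06 0; 0 0 0 0 0';python3 -m crank '0 0 0 0.06 0; 0 0 0 0 0'; python3 -m crank '0 0 0 0.03 0; 0 0 0 0 0'
```

```text
time_s: 15.0
ee_pos: [0.6517, 0.1532, 0.085]
tcp_rot: [3.142, 0.0, 2.692]
wrist_force: [0.8, 0.3, 3.2]
gripper_width: -0.0
gripper_force: 1.8
time_s: 15.2
ee_pos: [0.6517, 0.1532, 0.0832]
tcp_rot: [3.142, 0.0, 2.692]
wrist_force: [0.3, -0.1, 4.0]
gripper_width: 0.0004
gripper_force: 1.8
time_s: 15.4
ee_pos: [0.6517, 0.1532, 0.0825]
tcp_rot: [3.142, 0.0, 2.692]
wrist_force: [0.4, 0.5, 4.8]
gripper_width: -0.0002
gripper_force: 2.5
```

```bash
python3 -m crank '0 0 0 0.04 0; 0 0 0 0 0'
```

```text
time_s: 15.6
ee_pos: [0.6517, 0.1532, 0.0814]
tcp_rot: [3.141, 0.0, 2.692]
wrist_force: [-0.6, 1.1, 7.7]
gripper_width: -0.0001
gripper_force: 3.5
```

```bash
python3 -m crank '0 0 0 -0.2 0; 0 0 0 -0.5 0; 0 0 0 -0.8 0; 0 0 0 -0.9 0; 0 0 0 -0.9 0; 0 0 0 -0.9 0; 0 0 0 -0.9 0; 0 -0.6 -0.6 0 0; 0 -0.6 -0.6 0 0; 0 -0.6 -0.6 0 0; 0 -0.6 -0.6 0 0; 0 0 0 0 0; 0 0 0 0 0; 0 0 0 0 0; 0 0 0 0 0; 0 0 0 0 0'
python3 - <<'E'
from h import *
for n in("scene","top"):
    p,d=camera(n);cv2.imwrite(f"pics/{n}2.png",p)
    for b in blobs(n,p,d):
        if b[2] is not None and b[3]>.07:print(n,b[0].round(1),np.round(b[2],4),round(b[3],4))
E
```

```text
time_s: 17.2
ee_pos: [0.685, 0.0579, 0.2344]
tcp_rot: [3.141, -0.0, 2.693]
wrist_force: [0.4, 0.3, 0.0]
gripper_width: -0.0002
gripper_force: 0.0
scene [342.6 137.4] [0.7112 0.0845 0.3719] 0.3728
scene [358.3 163. ] [0.5548 0.2354 0.1526] 0.1534
scene [165.8 185. ] [ 0.4308 -0.2802  0.1129] 0.1135
scene [343.4 210.9] [0.6539 0.1525 0.0853] 0.0854
scene [243.5 231.9] [ 0.6621 -0.1269  0.1049] 0.1055
scene [402.6 233.3] [0.7876 0.2545 0.095 ] 0.0957
top [162.3 141.3] [0.7818 0.2613 0.0959] 0.0975
top [328.6 191.7] [ 0.6586 -0.1258  0.107 ] 0.1074
top [154.  235.1] [0.5507 0.2495 0.1547] 0.1557
top [401.  294.9] [ 0.4293 -0.2802  0.1156] 0.1157
```

View pics/scene2.png

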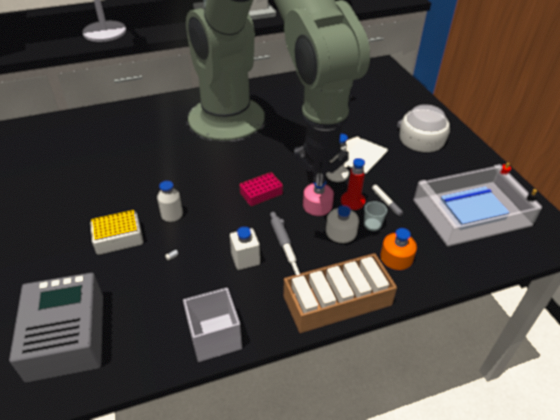

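The view shows all the objects where they were. The squat stopper at (343,211) is now at 0.085 m, the square one at (243,232) is at 0.105 m, and the gripper hangs clear at z = 0.234. Handing in.

```bash
python3 -c "
from workcell import *
print(finish_job())"
```

```text
the job is handed in; nothing more can be done
None
```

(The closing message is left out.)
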